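# Open the vial chamber of a bench colorimeter

## Task

Open the vial chamber of the white colorimeter on the worktop: press down the ridged rectangular release tab in front of the chamber lid so that the lid springs up, then push the lid back until it is fully open and leave it so. Only press and push with the fingers, and lift nothing. Leave the round key alone, do not shove the colorimeter out of its place, and do not disturb the vial inside it or the other things on the worktop.

Things in the scene. Friction and masses are not known exactly. Their poses are not given: they have to be found in the camera images.
- meter: bench colorimeter: white box on a grey base, 2.2 kg, loose, slides at some 10 N. Origin: underside, below the well in x, mid width. x: front to back, y: its left, z up; x points away from the robot within 30 deg. Spans x -110..90, y -85..85 mm. Front ledge (x < -49) 72 mm high, the rest 86, dark screen right of the lid to 93. Key at (-80, -50, 81), 22 mm across
- tab_pad (a point): centre of the upper face of the release tab's pad: grey ridged plate 36 x 36 mm in front of the lid, at (-82, 30, 90) mm in the meter frame. The tab rocks about an axis along meter y at x -58, z 70 mm. Its catch stands 8 mm above the pad behind it (x -58..-44 mm) and holds a tongue on the lid's front edge
- tab (a joint): angle of the release tab in rad, 0 at rest, 0.30 pressed to its stop (7 mm down at the pad's centre, about 5 N there); the catch lets go of the lid at about 0.17 to 0.2. It springs back when released
- lid_hinge (a point): middle of the lid's hinge axis, fixed on the meter at (+50, +30, +90) mm in the meter frame; the axis runs along meter y
- lid_edge (a point): middle of the lid's front edge, 90 mm from the hinge axis, at mid thickness. The lid is a grey plate 88 mm long, 74 wide, 11 thick; shut, its faces lie 2 mm below and 9 mm above the hinge axis. Opening, the edge swings up and back round the hinge
- lid (a joint): lid angle in rad: 0 shut and latched, 1.90 at its stop (leaning back past upright). Unlatched, a spring raises it to about 0.95 in about 1 s and pushes no further; from there a stiff hinge keeps it where it is left; under 1 N at the edge moves it
- key (a joint): travel in m of the round key (black, 22 mm across, top 81 mm above the worktop, on the front ledge at meter frame x -80, y -50 mm): 0 at rest, 0.004 fully pressed. Not to be pressed
- vial: white dropper vial with a green cap, 28 mm across, 62 mm tall, standing loose in the well under the lid (meter frame 0, +30 mm, foot at z 18 mm, top 6 mm below the well's mouth). Origin: centre of its underside
- cup: specimen cup with yellow lid, 64 x 64 x 66 mm, loose, left of the meter. Origin: centre of its underside
- cup_red: specimen cup with red lid, 58 x 58 x 66 mm, loose, right of the meter. Origin: centre of its underside
- forceps: steel forceps, 130 x 22 x 8 mm, loose, lying in front of the meter. Origin: centre of its underside; x along its length
- timer: the nearer of two white countdown timers, 66 x 66 x 19 mm, loose, left of the meter. Origin: centre of its underside
- gauze: stack of folded gauze swabs, 84 x 80 x 28 mm, loose, front right. Origin: centre of its underside

How it is judged:
On the way, in this order (a step that is already met when the one before it is completed fails the run):
1. the release tab is pressed down while the lid is still latched (value of joint tab above 0.12 rad and value of joint lid below 0.1 rad).
2. the lid has sprung up (past 0.8 rad) (value of joint lid above 0.8 rad), for 0.1 s.
3. the lid is pushed fully open (past 1.7 rad) (value of joint lid above 1.7 rad), for 0.2 s.
At the end, for the whole second after the job is handed in: The lid stands open past 1.7 rad (its stop is at 1.9) and at rest, the tab has sprung back (under 0.06 rad), the round key is up, the colorimeter stands flat within 30 mm of where it was, the vial stands in its well, and every other loose thing is within 30 mm of where it was (value of joint lid above 1.7 rad and velocity of joint lid below 0.05 rad/s and value of joint tab below 0.06 rad and value of joint key below 0.0015 m and distance of each of meter, cup, cup_red, forceps, timer, gauze from where it was at the start of the episode below 0.03 m and angle between meter's own z axis and vertical below 0.03 rad and linear speed of meter below 0.01 m/s and z of vial in the frame of meter below 0.023 m and angle between vial's own z axis and vertical below 0.15 rad); the robot touches nothing.
It fails at once if the round key is pressed (more than 2 mm) (value of joint key above 0.002 m).
It fails at once if the colorimeter is lifted, tipped or shoved more than 30 mm (height (world z) of meter above 0.01 m or angle between meter's own z axis and vertical above 0.1 rad or distance of meter from where it was at the start of the episode above 0.03 m).
It fails at once if the vial is lifted in its well (z of vial in the frame of meter above 0.026 m).
It fails at once if another loose thing is lifted, knocked over or moved more than 30 mm (distance of any of cup, cup_red, forceps, timer, gauze from where it was at the start of the episode above 0.03 m or angle between any of cup, cup_red, forceps, timer, gauze's own z axis and vertical above 0.4 rad or height (world z) of any of cup, cup_red, forceps, timer, gauze above 0.012 m).
It also fails if it takes over 38 s, if anything falls off the work surface, if the arm or the gripper's body presses on something with over 40 N, if the wrist force passes 120 N, or if a joint passes its speed limit or range.

## Robot

A 6-joint arm with a two-finger parallel gripper is mounted at the origin on a cart in front of the work surface, level with it; the furniture and walls round the work are solid. World frame = base frame: x ahead of the robot, y to its left, z up, the work surface at z = 0. Lengths are in m, angles in rad, forces in N, time in s.
With the tool pointing down it reaches from about 0.35 to 0.875 m from the base axis. Payload 4.2 kg.
Tool frame: the origin (TCP) lies at the very end of the fingers, on their centre line; the grasp point (between the pads) lies 19 mm behind it; z points along the fingers, y is the direction in which the jaws open and shut (so a half turn about z gives the same grasp; the last joint's range is limited). The gripper opens to 85 mm and grips with 20 to 120 N. Pads are 22 mm wide; open, the fingers measure 114 mm over their backs; the gripper's body (76 mm by 85 mm) begins 54 mm behind the grasp point. The pads swing forward as they close: fully open they stand 13 mm farther back than shut.
Start: joints at [-0.987, 0.385, 0.008, 0, -1.194, -0.259], TCP at [0.199, -0.592, 0.231] pointing down, gripper open.
Joint ranges: [-3.14, 3.14], [-1.21, 2.06], [-1.07, 1.41], [-3.16, 2.05], [-2.99, -0.16], [-3.1, 3.1]. Speed limits (rad/s): [2.79, 2.79, 3.14, 3.14, 3.14, 3.14].

## Interface

Orientations are given as a unit quaternion [x, y, z, w].
In Python, from workcell import * gives the robot as it stands.
- The arm moves only by the tool play_rows, never from a script. Its argument "moves" is a list of rows, each a list of 4 numbers: the shift along the tool's x, y, z in cm, then the turn about the tool's z in rad. A call has 1 to 12 rows; each row shifts and turns the commanded pose from where the row before left it, along the tool's axes as they then stand; what a row does not reach is not made up. A row lasts 1/10 s, in which the tool goes at most 50 mm and 8.59 degrees, less where a joint would pass 70% of its speed; a pose out of reach is approached as far as the arm can. A call with a gripper value outside its range is refused whole. "fingers" is the closure, from -1 (fully open) to 1 (shut), set as the call begins (left out, the last holds). The fingers move at their own pace and stop on an object; "force" is the grip in N (left out, the last holds). Time passes only in rows, so rows that do not move let the fingers close. It gives the time, the measured TCP pose, the force and the opening at its end, in the units of the state.
- get_state(): the state, without advancing time (a new reading comes with each control period).
- camera(name): name is "side" or "top"; returns (picture, depth): 400x640x3 uint8, red, green, blue; 400x640 float32, m along the optical axis (not along the pixel's ray), 0 where there is no reading.
- camera_info(name): a dict with "K" (3x3 intrinsics, pixels), "D" ([k1, k2, p1, p2, k3] as OpenCV has them; the pictures are not rectified), "eye" and "orientation" of the camera in the world. Camera axes: x right, y down, z forward; pixel columns grow to the right and rows downward; lengths in m; the calibration is good to about 2 mm. A picture is of the moment at which its call begins. camera_info takes no time and is no camera call.
- close_job(): hands the job in, once; it reports no verdict.
Trained networks look in the newest picture that a camera, given by its name, has taken for a name from the list of things; names that differ only in an ending like _2 or _b are one class to them, and where a whole thing is asked for, a point or a joint stands for the part that bears it (a point fixed in the world has none). Each returns a list of dicts, best first, with "p" (0 to 1); they miss things now and then, are a little off and sometimes report something else, mostly with a low value. They report only what shows in the picture. A call takes as long as a camera call.
- spot_in(label, camera): "bbox" ([left, top, width, height] in pixels, round what is visible of it).
- tip_of(label, camera): "at" ([column, row] in pixels: a listed point, or the origin of a listed thing).
The state is a dict: "time_s": time; "joint_pos": joint angles; "qd": joint speeds; "effort": joint torques, N m; "position": TCP position; "eef_rot": TCP orientation; "contact_force": force on the tool from outside, world axes, zero at the start; "torque": the same for the moment, N m; "finger_gap": finger opening in m.
Only numpy, scipy, OpenCV 4.12 (cv2) and the standard library are available. Lean on these libraries where they do the work, as an engineer would, in place of code of your own. Each camera call takes 0.05 s, during which the arm holds its last target. There are 200 camera calls.

## Working session

There is one attempt and no reset: what is moved stays moved. The work goes in short steps, Python scripts to look and compute and a tool call to move; the robot and the scene stay as the last step left them, time stands still between calls to the robot, and variables do not carry over. Pictures are saved under pics/ and viewed, about 8 in all and at most 12, crops included, and the job is handed in when it is done.

Besides the shell and the picture viewer there is one more tool, called in YAML: its name, and indented under it one key for each argument. play_rows: Moves the arm, as the interface text tells. Its arguments: {"type":"object","properties":{"moves":{"type":"array","items":{"type":"array","items":{"type":"number"}}},"fingers":{"type":"number"},"force":{"type":"number"}},"required":["moves"]}

```bash
ls; mkdir -p pics; cat > h.py <<'E'
from workcell import *
import numpy as np, cv2
from scipy.spatial.transform import Rotation as R
def ray(cam,px):
    i=camera_info(cam);K=np.array(i["K"]);D=np.array(i["D"])
    u=cv2.undistortPoints(np.array([[px]],float),K,D)[0,0]
    return np.array(i["eye"]),R.from_quat(i["orientation"]).as_matrix()@np.array([u[0],u[1],1])
def at_z(cam,px,z):
    e,d=ray(cam,px);return e+d*(z-e[2])/d[2]
def at_d(cam,px,dep):
    e,d=ray(cam,px);x,y=int(round(px[0])),int(round(px[1]))
    w=dep[max(0,y-2):y+3,max(0,x-2):x+3];return e+d*np.median(w[w>0])
E
python3 - <<'E'
from h import *
ims=[]
for c in("top","side"):
    p,d=camera(c);np.save(f"d_{c}.npy",d);cv2.imwrite(f"pics/{c}0.png",p[:,:,::-1])
    i=camera_info(c);print(c,i["eye"],np.round(R.from_quat(i["orientation"]).as_matrix(),2).tolist())
    for n in("tab_pad","lid_hinge","lid_edge","key","meter"):
        r=tip_of(n,c)[:1]
        for t in r:print(n,np.round(t["p"],2),t["at"],np.round(at_d(c,t["at"],d),3))
s=get_state();print(s)
E
```

```text
pics
top [0.43471418 0.00601565 1.12784695] [[-0.01, -0.99, 0.13], [-1.0, 0.01, 0.02], [-0.02, -0.13, -0.99]]
tab_pad 0.55 [335.1, 227.5] [ 0.496 -0.005  0.09 ]
lid_hinge 0.83 [311.9, 185.7] [0.61  0.057 0.099]
lid_edge 0.81 [325.1, 214.4] [0.531 0.021 0.099]Traceback (most recent call last):
  File "<stdin>", line 7, in <module>
ValueError: it knows: cup, cup_red, forceps, gauze, lid_edge, lid_hinge, meter, tab_pad, timer, vial
```

```bash
python3 - <<'E'
from h import *
for c in("top","side"):
    p,d=camera(c);np.save(f"d_{c}.npy",d);cv2.imwrite(f"pics/{c}1.png",p[:,:,::-1])
    if c=="side":i=camera_info(c);print(c,i["eye"],np.round(R.from_quat(i["orientation"]).as_matrix(),2).tolist())
    for n in("tab_pad","lid_hinge","lid_edge","meter","cup","cup_red","forceps","gauze","timer"):
        for t in tip_of(n,c)[:1]:print(n,np.round(t["p"],2),t["at"],np.round(at_d(c,t["at"],d),3))
s=get_state();print(s)
E
```

```text
tab_pad 0.7 [336.0, 227.7] [ 0.496 -0.007  0.091]
lid_hinge 0.56 [311.6, 184.9] [0.614 0.058 0.089]
lid_edge 0.85 [322.1, 215.9] [0.528 0.03  0.096]
meter 0.84 [332.9, 198.5] [ 0.574 -0.     0.098]
cup 0.55 [284.0, 232.0] [0.487 0.136 0.066]
cup_red 0.91 [374.8, 175.0] [ 0.644 -0.119  0.066]
forceps 0.5 [360.9, 240.4] [ 0.463 -0.081  0.001]
gauze 0.79 [463.5, 263.8] [ 0.393 -0.368  0.029]
timer 0.88 [200.8, 247.8] [0.446 0.386 0.018]
side [-0.09760939  0.2541155   1.36464145] [[-0.29, -0.84, 0.46], [-0.96, 0.25, -0.15], [0.01, -0.48, -0.88]]
tab_pad 0.55 [340.0, 217.1] [0.488 0.002 0.092]
lid_hinge 0.6 [309.2, 182.8] [0.616 0.053 0.094]
lid_edge 0.98 [331.8, 205.4] [0.526 0.014 0.098]
meter 0.86 [325.9, 198.1] [0.552 0.023 0.1  ]
cup 0.83 [285.7, 242.0] [0.47  0.163 0.066]
cup_red 0.7 [360.2, 173.7] [ 0.634 -0.112  0.039]
forceps 0.55 [371.0, 234.5] [ 0.45  -0.085  0.004]
gauze 0.57 [468.5, 229.0] [ 0.163 -0.079  0.63 ]
timer 0.85 [213.2, 281.3] [0.434 0.378 0.018]
{'time_s': 1.2, 'joint_pos': array([-9.87382823e-01,  3.84706651e-01,  7.90164771e-03, -1.75216720e-05,
       -1.19397272e+00, -2.58583191e-01]), 'qd': array([-0.00095622,  0.00083109, -0.00098391,  0.0008504 ,  0.0007598 ,
        0.00052855]), 'effort': array([-2.33472538e-04, -3.92094326e+01,  1.88618857e+01,  4.19045359e+00,
       -2.22779568e-04, -7.37055430e-07]), 'position': array([ 0.19948341, -0.59229559,  0.2313061 ]), 'eef_rot': array([-1.61698867e-01,  9.86840147e-01, -5.16071426e-06,  1.12363723e-05]), 'contact_force': array([-0.24369292,  0.17695837, -0.36799911]), 'torque': array([ 0.02880311, -0.02278713, -0.02023851]), 'finger_gap': 0.08589225522727499}
```

View pics/top0.png

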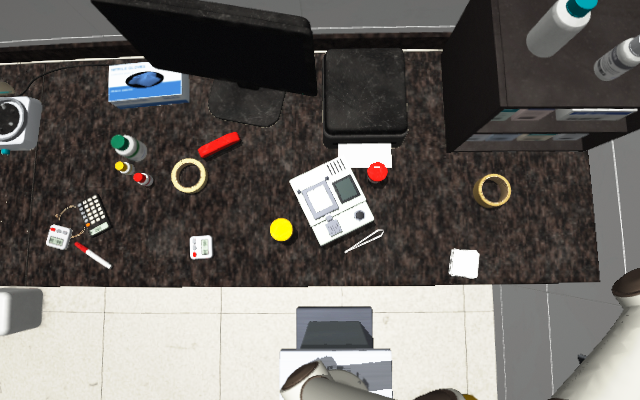

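The top view shows the meter around (332,200), turned about 27°, with the tab pad near (335,228) and the key near (359,215). The yellow cup is at (281,230), the forceps lie in front near (365,241), and the red cup is at (377,172). Next I fit the meter pose from depth.

```bash
python3 - <<'E'
from h import *
for c in("top","side"):
    d=np.load(f"d_{c}.npy");i=camera_info(c)
    v,u=np.mgrid[0:400,0:640];pts=np.stack([u.ravel(),v.ravel()],1).astype(float)
    n=cv2.undistortPoints(pts[:,None],np.array(i["K"]),np.array(i["D"]))[:,0]
    P=np.c_[n,np.ones(len(n))]*d.ravel()[:,None]@R.from_quat(i["orientation"]).as_matrix().T+i["eye"]
    P=P.reshape(400,640,3);np.save(f"P_{c}.npy",P)
    m=((P[...,2]>.069)&(P[...,2]<.11)&(abs(P[...,0]-.56)<.17)&(abs(P[...,1])<.17)&(d>0)).astype(np.uint8)
    k,l,s,_=cv2.connectedComponentsWithStats(m);b=1+np.argmax(s[1:,4])
    q=P[l==b][:,:2].astype(np.float32)
    r=cv2.minAreaRect(q*1000);print(c,len(q),r)
    (cx,cy),(w,h),a=r;a=a%90
    th=np.radians(a)
    ex=np.array([np.cos(th),np.sin(th)]);ey=np.array([-ex[1],ex[0]])
    o=np.array([cx,cy])/1000+.010*ex
    f=lambda x,y:np.round(o+x/1000*ex+y/1000*ey,4)
    print(a,"org",f(0,0),"tab",f(-82,30),"hinge",f(50,30),"edge",f(-40,30),"key",f(-80,-50),"pitch",P[200,320]-P[200,321])
    # heights over grid
    Q=P[l==b];X=(Q[:,:2]-o)@ex;Y=(Q[:,:2]-o)@ey
    for x in range(-110,-30,10):
        print(x,[int(1000*np.median(Q[(abs(X*1000-x)<6)&(abs(Y*1000-y)<6),2])) if ((abs(X*1000-x)<6)&(abs(Y*1000-y)<6)).any() else 0 for y in range(-80,85,10)])
p=cv2.imread("pics/side1.png");cv2.imwrite("pics/side_crop.png",cv2.resize(p[130:290,220:420],None,fx=4,fy=4)[:600])
E
```

```text
top 4307 ((574.6305541992188, 0.30242919921875), (199.2270965576172, 175.44308471679688), 24.758319854736328)
24.758319854736328 org [0.5837 0.0045] tab [ 0.4967 -0.0026] hinge [0.6166 0.0527] edge [0.5348 0.015 ] key [ 0.532  -0.0744] pitch [-0.00016407  0.00266434  0.0015058 ]
-110 [71, 71, 72, 73, 73, 70, 70, 71, 72, 72, 72, 71, 72, 70, 70, 71, 72]
-100 [71, 72, 72, 72, 73, 72, 72, 73, 72, 72, 74, 74, 74, 73, 72, 72, 72]
-90 [72, 72, 74, 75, 74, 73, 72, 71, 72, 72, 91, 90, 90, 89, 72, 72, 72]
-80 [73, 73, 73, 81, 80, 73, 72, 72, 72, 72, 90, 90, 90, 88, 72, 73, 72]
-70 [70, 72, 73, 76, 74, 73, 72, 72, 72, 73, 91, 91, 89, 87, 72, 73, 72]
-60 [71, 72, 72, 71, 73, 73, 72, 72, 72, 72, 73, 91, 90, 73, 72, 72, 72]
-50 [83, 81, 78, 79, 76, 82, 85, 83, 85, 83, 85, 97, 96, 84, 84, 85, 84]
-40 [85, 86, 85, 85, 87, 86, 87, 86, 88, 92, 97, 97, 98, 97, 96, 87, 86]
side 3697 ((587.8372802734375, 3.50640869140625), (228.13775634765625, 187.02687072753906), 24.635828018188477)
24.635828018188477 org [0.5969 0.0077] tab [0.5099 0.0008] hinge [0.6299 0.0558] edge [0.5481 0.0183] key [ 0.5451 -0.0711] pitch [-0.00100726  0.00326425  0.00349566]
-110 [72, 72, 72, 74, 74, 73, 72, 72, 72, 72, 74, 89, 89, 75, 73, 74, 73]
-100 [70, 72, 73, 78, 79, 74, 72, 71, 74, 72, 90, 90, 92, 88, 73, 72, 72]
-90 [69, 73, 74, 81, 82, 75, 71, 73, 73, 71, 90, 91, 91, 87, 74, 73, 73]
-80 [0, 73, 73, 73, 75, 72, 72, 73, 73, 73, 89, 91, 91, 88, 73, 73, 73]
-70 [69, 74, 73, 73, 72, 71, 73, 71, 71, 73, 74, 96, 93, 73, 73, 73, 73]
-60 [86, 85, 84, 83, 81, 83, 85, 85, 81, 85, 86, 98, 93, 85, 85, 86, 84]
-50 [86, 85, 86, 87, 87, 86, 87, 87, 92, 97, 97, 98, 100, 97, 98, 97, 87]
-40 [86, 88, 88, 90, 90, 89, 89, 88, 96, 99, 100, 99, 101, 99, 99, 98, 87]
```

View pics/side_crop.png

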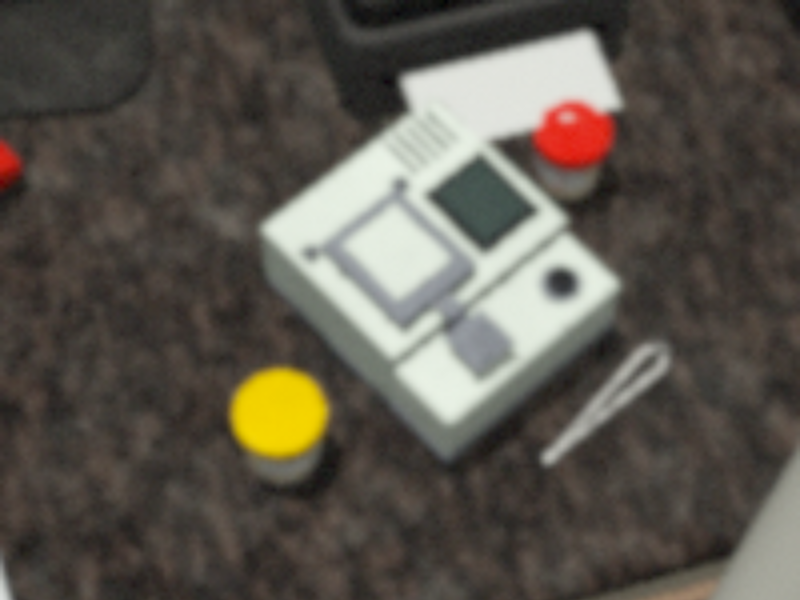

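The top fit is consistent: origin (0.5837, 0.0045), yaw 24.7°, pad seen where expected. I align the tool to the meter (tool x = −meter x, tool y = +meter y), close the fingers and approach.

play_rows:
  moves:
    - [0,0,0,-0.107]
    - [-2.3,1.85,0,0]
    - [-2.3,1.85,0,0]
    - [-2.3,1.85,0,0]
    - [-2.3,1.85,0,0]
    - [-2.3,1.85,0,0]
    - [-2.3,1.85,0,0]
    - [-2.3,1.85,0,0]
    - [-2.3,1.85,0,0]
    - [-2.3,1.85,0,0]
    - [-2.3,1.85,0,0]
    - [-2.3,1.85,0,0]
  fingers: 1
  force: 40

```text
time_s: 2.4
position: [0.3445, -0.3005, 0.2316]
eef_rot: [-0.214, 0.977, -0.0, 0.0]
contact_force: [-0.2, -0.5, 0.3]
finger_gap: -0.0003
```

play_rows:
  moves:
    - [-2.3,1.85,0,0]
    - [-2.3,1.85,0,0]
    - [-2.3,1.85,0,0]
    - [-2.3,1.85,0,0]
    - [-2.3,1.85,0,0]
    - [-2.3,1.85,0,0]
    - [-2.3,1.85,0,0]
    - [-2.3,1.85,0,0]
    - [-2.3,1.85,0,0]
    - [-2.3,1.85,0,0]
    - [0,0,0,0]
    - [0,0,0,0]

```text
time_s: 3.6
position: [0.4754, -0.037, 0.2312]
eef_rot: [-0.215, 0.977, 0.0, -0.0]
contact_force: [0.5, -0.3, 0.5]
finger_gap: -0.0004
```

```bash
cat >> h.py <<'E'
O=np.array([.5837,.0045]);th=np.radians(24.7)
EX=np.array([np.cos(th),np.sin(th)]);EY=np.array([-EX[1],EX[0]])
def mf(p): q=np.array(p[:2])-O;return np.round([1000*q@EX,1000*q@EY,1000*p[2]],1)
def show():
    s=get_state();M=R.from_quat(s["eef_rot"]).as_matrix()
    print(s["time_s"],"tcp meter",mf(s["position"]),"gap",round(s["finger_gap"],4),"F",np.round(s["contact_force"],1),"toolx",np.degrees(np.arctan2(M[1,0],M[0,0])),"tilt",np.round(M[:,2],3))
E
python3 -c "
from h import *
show()"
```

```text
3.6 tcp meter [-115.7    7.6  231.2] gap -0.0004 F [ 0.5 -0.3  0.5] toolx -155.19259291116657 tilt [-0.001 -0.    -1.   ]
```

play_rows:
  moves:
    - [-1.5,1.1,0,0]
    - [-1.5,1.1,0,0]
    - [0,0,2.5,0]
    - [0,0,2.5,0]
    - [0,0,2.5,0]
    - [0,0,2.5,0]
    - [0,0,2.0,0]
    - [0,0,0,0]
    - [0,0,0,0]

```text
time_s: 4.5
position: [0.4943, -0.0045, 0.1116]
eef_rot: [-0.214, 0.977, -0.0, 0.0]
contact_force: [0.6, -0.1, 0.6]
finger_gap: -0.0002
```

```bash
python3 -c "
from h import *
show()
p,d=camera('side');cv2.imwrite('pics/a.png',cv2.resize(p[130:280,240:420,::-1],None,fx=4,fy=4))"
```

```text
4.5 tcp meter [-85.   29.2 111.6] gap -0.0002 F [ 0.6 -0.1  0.6] toolx -155.23745596597803 tilt [ 0. -0. -1.]
```

View pics/a.png

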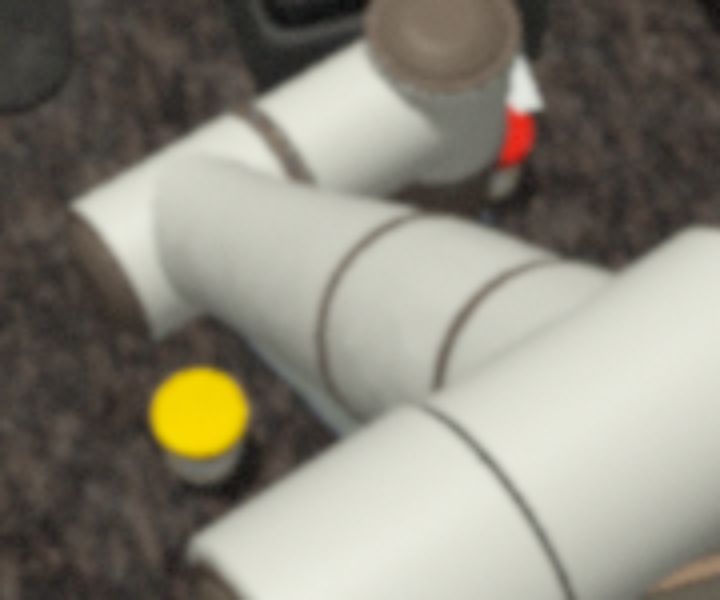

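The arm hides the pad from the side camera, so I press by geometry and force feedback.

play_rows:
  moves:
    - [0,0,1.0,0]
    - [0,0,0.8,0]
    - [0,0,0,0]
    - [0,0,0,0]

```text
time_s: 4.95
position: [0.4935, -0.0048, 0.0932]
eef_rot: [-0.214, 0.977, -0.0, -0.0]
contact_force: [-0.2, -0.2, 0.1]
finger_gap: -0.0001
```

play_rows:
  moves:
    - [0,0,0.2,0]
    - [0,0,0.2,0]
    - [0,0,0.1,0]
    - [0,0,0,0]
    - [0,0,0,0]

```text
time_s: 5.45
position: [0.4927, -0.0053, 0.0885]
eef_rot: [-0.214, 0.977, -0.0, -0.001]
contact_force: [-3.3, -2.6, 4.4]
finger_gap: -0.0002
```

play_rows:
  moves:
    - [0,0,0.1,0]
    - [0,0,0.1,0]
    - [0,0,0.1,0]
    - [0,0,0,0]
    - [0,0,0,0]

```text
time_s: 5.95
position: [0.4907, -0.0062, 0.0854]
eef_rot: [-0.214, 0.977, -0.0, -0.003]
contact_force: [-6.5, -3.6, 10.1]
finger_gap: 0.0
```

The sideways force comes from the pad swinging forward (its pivot lies 20 mm below it). I follow that arc as I press on.

play_rows:
  moves:
    - [0.15,0,0,0]
    - [0.15,0,0,0]
    - [0.1,0,0.1,0]
    - [0,0,0,0]

```text
time_s: 6.35
position: [0.4902, -0.0065, 0.0849]
eef_rot: [-0.214, 0.977, -0.0, 0.001]
contact_force: [-2.3, -1.3, 6.4]
finger_gap: 0.0002
```

play_rows:
  moves:
    - [0.1,0,0.1,0]
    - [0.1,0,0.1,0]
    - [0,0,0,0]
    - [0,0,0,0]

```text
time_s: 6.75
position: [0.4893, -0.0069, 0.0833]
eef_rot: [-0.215, 0.977, -0.0, 0.001]
contact_force: [-1.0, 0.3, 5.6]
finger_gap: 0.0
```

```bash
python3 -c "
from h import *
show()
p,d=camera('top');np.save('d2.npy',d);cv2.imwrite('pics/b.png',cv2.resize(p[130:280,240:420,::-1],None,fx=4,fy=4))"
```

```text
6.75 tcp meter [-90.5  29.1  83.3] gap 0.0 F [-1.   0.3  5.6] toolx -155.22511958306913 tilt [ 0.003  0.001 -1.   ]
```

View pics/b.png

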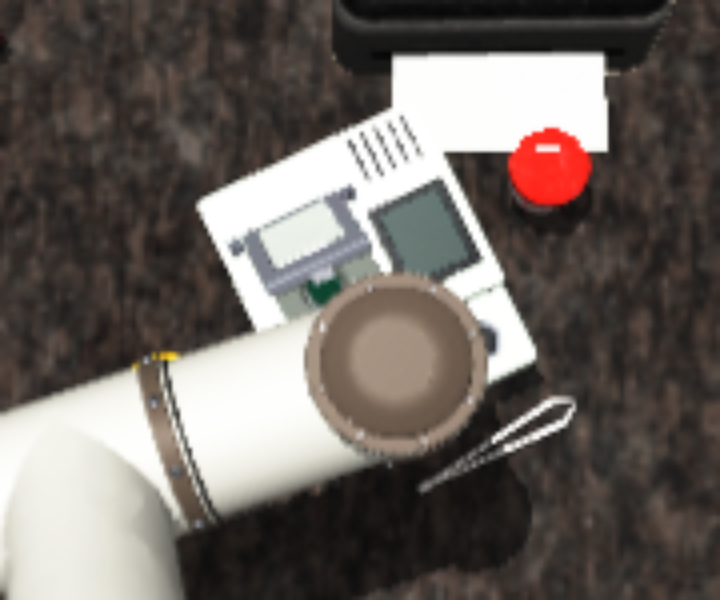

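The lid has sprung up, and the vial's green cap shows at (322,288) of the crop. I lift off the tab and check the height of the box behind before pushing.

play_rows:
  moves:
    - [0,0,-0.5,0]
    - [0,0,-1.5,0]
    - [0,0,-2,0]
    - [0,0,-2,0]
    - [0,0,0,0]
    - [0,0,0,0]

```text
time_s: 7.4
position: [0.4881, -0.0071, 0.1422]
eef_rot: [-0.214, 0.977, 0.0, 0.0]
contact_force: [-0.2, -0.3, -0.0]
finger_gap: 0.0002
```

```bash
python3 -c "
from h import *
show()
P=np.load('P_top.npy')
for x in np.arange(.62,.95,.04): print(round(x,2),[int(1000*P[(abs(P[...,0]-x)<.02)&(abs(P[...,1]-y)<.03)][:,2].max(initial=0)) for y in np.arange(-.3,.5,.06)])
P=np.load('P_side.npy');m=P[...,2]>.105
"
```

```text
7.4 tcp meter [-91.7  29.4 142.2] gap 0.0002 F [-0.2 -0.3 -0. ] toolx -155.27942213397364 tilt [ 0.001  0.001 -1.   ]
0.62 [7, 6, 5, 72, 97, 104, 103, 92, 7, 6, 5, 26, 29, 29]
0.66 [7, 7, 70, 71, 92, 92, 93, 86, 6, 8, 6, 30, 31, 32]
0.7 [7, 7, 71, 72, 88, 90, 6, 6, 6, 6, 7, 40, 31, 30]
0.74 [6, 5, 154, 154, 155, 153, 6, 7, 6, 5, 46, 47, 37, 5]
0.78 [6, 6, 155, 157, 155, 155, 5, 5, 5, 7, 46, 43, 6, 6]
0.82 [5, 6, 156, 155, 156, 154, 328, 6, 19, 20, 20, 14, 7, 6]
0.86 [7, 7, 155, 154, 156, 155, 455, 455, 455, 453, 19, 20, 6, 5]
0.9 [8, 7, 155, 155, 155, 155, 445, 445, 455, 455, 455, 455, 454, 71]
0.94 [7, 5, 155, 155, 155, 156, 8, 0, 439, 444, 444, 455, 455, 454]
```

The box is 155 mm high and the gripper body passes above 215 mm, so there is clearance. I push the lid back.

play_rows:
  moves:
    - [-2,0,0,0]
    - [-2,0,0,0]
    - [-2,0,0,0]
    - [-1,0,0,0]
    - [-1,0,0,0]
    - [-1,0,0,0]
    - [-1,0,0,0]
    - [-1,0,0,0]
    - [-1,0,0,0]
    - [0,0,0,0]
    - [0,0,0,0]

```text
time_s: 8.5
position: [0.5982, 0.0434, 0.1434]
eef_rot: [-0.214, 0.977, 0.0, 0.001]
contact_force: [0.6, 0.2, -0.1]
finger_gap: -0.0004
```

play_rows:
  moves:
    - [-0.5,0,0,0]
    - [-0.5,0,0,0]
    - [-0.5,0,0,0]
    - [0,0,0,0]
    - [0,0,0,0]

```text
time_s: 9.0
position: [0.6109, 0.0493, 0.142]
eef_rot: [-0.214, 0.977, -0.0, -0.0]
contact_force: [0.1, 1.0, -0.5]
finger_gap: 0.0001
```

```bash
python3 -c "
from h import *
show()
p,d=camera('side');cv2.imwrite('pics/c.png',cv2.resize(p[130:280,240:420,::-1],None,fx=4,fy=4))"
```

```text
9.0 tcp meter [ 43.4  29.3 142. ] gap 0.0001 F [ 0.1  1.  -0.5] toolx -155.25495625967844 tilt [-0. -0. -1.]
```

View pics/c.png

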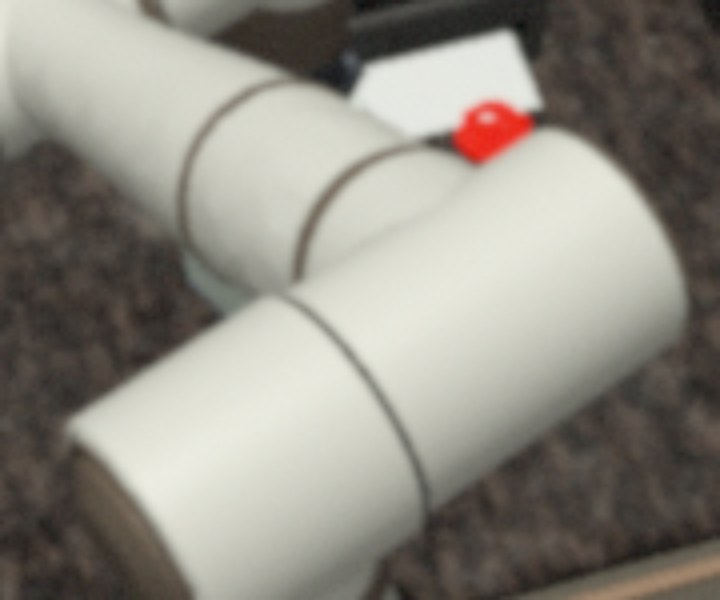

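play_rows:
  moves:
    - [-0.3,0,0,0]
    - [-0.3,0,0,0]
    - [0,0,0,0]
    - [0,0,0,0]

```text
time_s: 9.45
position: [0.6165, 0.0518, 0.1424]
eef_rot: [-0.214, 0.977, 0.0, 0.0]
contact_force: [-0.3, 0.5, 1.1]
finger_gap: 0.0
```

play_rows:
  moves:
    - [-0.2,0,0,0]
    - [-0.2,0,0,0]
    - [0,0,0,0]
    - [0,0,0,0]

```text
time_s: 9.85
position: [0.62, 0.0535, 0.1424]
eef_rot: [-0.214, 0.977, 0.0, 0.0]
contact_force: [0.3, -0.1, -0.0]
finger_gap: -0.0001
```

Geometry puts the lid near 1.85 rad. I retreat and check.

play_rows:
  moves:
    - [1,0,0,0]
    - [2,0,-1,0]
    - [3,0,-2,0]
    - [3,0,-2,0]
    - [3,0,-2,0]
    - [3,-2,-2,0]
    - [3,-3,0,0]
    - [3,-3,0,0]
    - [3,-3,0,0]
    - [3,-3,0,0]
    - [3,-3,0,0]
    - [3,-3,0,0]

```text
time_s: 11.05
position: [0.4022, -0.2676, 0.2326]
eef_rot: [-0.214, 0.977, -0.0, 0.0]
contact_force: [0.5, -1.0, -0.9]
finger_gap: 0.0003
```

play_rows:
  moves:
    - [1,-3.5,0,0]
    - [1,-3.5,0,0]
    - [1,-3.5,0,0]
    - [1,-3.5,0,0]
    - [1,-3.5,0,0]
    - [1,-3.5,0,0]
    - [0,0,0,0]
    - [0,0,0,0]

```text
time_s: 11.85
position: [0.4363, -0.4822, 0.2314]
eef_rot: [-0.213, 0.977, 0.001, -0.0]
contact_force: [-0.3, 0.6, -0.1]
finger_gap: -0.0001
```

```bash
python3 - <<'E'
from h import *
show()
ims=[]
for c in("top","side"):
    p,d=camera(c);ims.append(cv2.resize(p[130:280,240:420,::-1],None,fx=2.2,fy=3.3))
    for n in("tab_pad","lid_hinge","lid_edge","meter","cup","cup_red","forceps","gauze","timer","vial"):
        for t in tip_of(n,c)[:1]:
            q=at_d(c,t["at"],d);print(c,n,np.round(t["p"],2),np.round(t["at"]),np.round(q,3),mf(q))
    i=camera_info(c);v,u=np.mgrid[0:400,0:640];pts=np.stack([u.ravel(),v.ravel()],1).astype(float)
    n=cv2.undistortPoints(pts[:,None],np.array(i["K"]),np.array(i["D"]))[:,0]
    P=np.c_[n,np.ones(len(n))]*d.ravel()[:,None]@R.from_quat(i["orientation"]).as_matrix().T+i["eye"]
    X=(P[:,:2]-O)@EX*1000;Y=(P[:,:2]-O)@EY*1000;Z=P[:,2]*1000
    for z in range(105,190,10):
        m=(abs(Z-z)<5)&(abs(Y-30)<35)&(abs(X-50)<70)
        print(c,z,m.sum(),np.round(np.percentile(X[m],[5,50,95])) if m.any() else "")
    m=(abs(Y-30)<12)&(abs(X+85)<8)&(Z<120);print("pad z",np.median(Z[m]))
    if c=="top":
        P=P.reshape(400,640,3);k=((P[...,2]>.069)&(P[...,2]<.088)&(abs(P[...,0]-.56)<.17)&(abs(P[...,1])<.17)).astype(np.uint8)
        _,l,s,_=cv2.connectedComponentsWithStats(k);b=1+np.argmax(s[1:,4]);print(cv2.minAreaRect((P[l==b][:,:2]*1000).astype(np.float32)))
cv2.imwrite("pics/d.png",np.hstack(ims))
E
```

```text
11.85 tcp meter [-337.3 -380.6  231.4] gap -0.0001 F [-0.3  0.6 -0.1] toolx -155.34591471008397 tilt [-0.001  0.001 -1.   ]
top tab_pad 0.7 [336. 229.] [ 0.493 -0.008  0.091] [-87.2  26.6  90.5]
top lid_hinge 0.86 [311. 186.] [0.61  0.058 0.095] [46.1 38.1 94.9]
top lid_edge 0.77 [303. 169.] [0.641 0.075 0.174] [ 81.4  40.6 174.5]
top meter 0.56 [331. 199.] [0.576 0.004 0.087] [-7.4  3.4 87. ]
top cup 0.84 [286. 234.] [0.48  0.132 0.067] [-40.6 159.2  66.6]
top cup_red 0.8 [376. 177.] [ 0.637 -0.121  0.066] [  -3.6 -136.1   66.4]
top forceps 0.4 [363. 242.] [ 0.458 -0.086  0.002] [-151.6  -29.8    1.7]
top gauze 0.97 [462. 264.] [ 0.393 -0.362  0.029] [-327.  -253.5   29.4]
top vial 0.4 [320. 206.] [0.556 0.037 0.079] [-11.5  40.7  78.7]
top 105 52 [35. 51. 54.]
top 115 52 [27. 54. 56.]
top 125 50 [55. 57. 60.]
top 135 53 [59. 61. 63.]
top 145 47 [62. 64. 67.]
top 155 51 [65. 67. 70.]
top 165 59 [68. 70. 73.]
top 175 113 [72. 76. 83.]
top 185 12 [76. 78. 80.]
pad z 90.47899415897254
((574.673583984375, 0.4584808349609375), (199.190185546875, 174.29568481445312), 25.130590438842773)
s
[... 193 characters left out ...]
.2  43.9 176.5]
side meter 0.75 [324. 202.] [0.548 0.028 0.086] [-22.9  36.6  86.4]
side cup 0.78 [286. 242.] [0.47  0.162 0.064] [-38.  190.3  63.7]
side cup_red 0.9 [359. 174.] [ 0.634 -0.109  0.037] [  -2.  -123.9   37.5]
side forceps 0.71 [368. 233.] [ 0.456 -0.078  0.005] [-150.9  -21.9    5. ]
side gauze 0.58 [469. 227.] [ 0.382 -0.355  0.03 ] [-333.8 -242.4   29.9]
side timer 0.64 [209. 281.] [0.437 0.388 0.017] [ 27.  410.1  17.3]
side 105 51 [36. 51. 55.]
side 115 62 [31. 54. 58.]
side 125 61 [54. 58. 63.]
side 135 49 [58. 61. 65.]
side 145 56 [59. 64. 67.]
side 155 64 [64. 68. 72.]
side 165 59 [67. 71. 75.]
side 175 86 [72. 76. 83.]
side 185 11 [75. 78. 81.]
pad z 90.98485148053936
```

View pics/d.png

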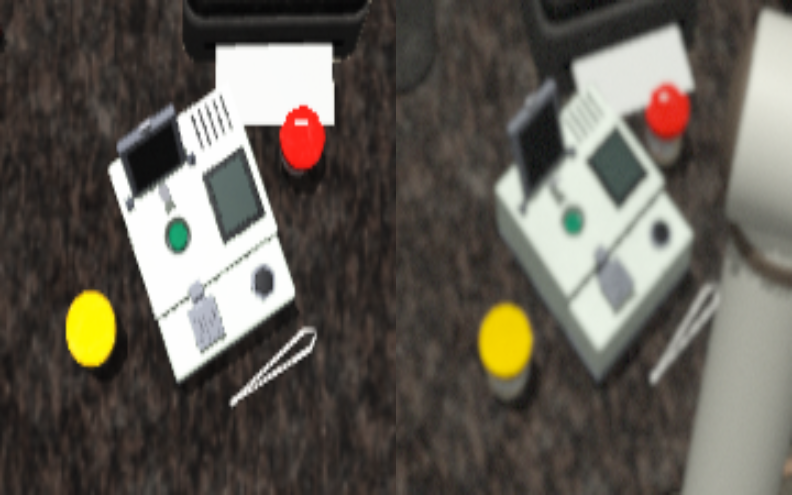

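The lid face slopes 13 mm over 40 mm, which gives about 1.88 rad. The pad is back at 90.5 mm, the meter rectangle has not moved, and the vial's cap sits in the well at (177,235) of the left crop. I hand the job in.

```bash
python3 -c "
from h import *
show();print(close_job())"
```

```text
12.95 tcp meter [-336.5 -381.   232.3] gap 0.0003 F [ 0.9 -0.3 -0.1] toolx -155.26317517227048 tilt [-0.  0. -1.]
the job is handed in; nothing more can be done
None
```

The lid is fully open and I handed the job in at about 13 s of the 38 s allowed. I pressed the tab with closed fingers, following its forward swing, until the lid sprang up. Then I pushed the lid back to about its stop and withdrew the arm.

**Last checks, from both cameras:**
- **Lid:** depth puts it at about 1.88 rad, past the 1.7 needed.
- **Tab:** back at rest, with the pad at 90.5–91 mm against 90 mm at rest.
- **Meter:** its outline is within about 1 mm of where it started.
- **Vial:** its green cap is visible in the well and looks upright.
- **Cups, forceps, gauze and timer:** found where they were, within the detectors' scatter of about 10 mm.
- **Key:** the fingers never came near it.
- **Forces:** the largest reading was about 12–13 N, while pressing the tab; the push on the lid stayed within sensor noise.

**Disagreements:**
- The side-camera fit of the meter was about 13 mm off the top-camera fit, because its outline took in other surfaces. I used the top fit.
- In the last check, the side camera's tab and meter points were wrong by several centimetres, and the top camera missed the timer. The timer's final position therefore rests on the side view alone, which had it within about 10 mm.

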